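# Lock the sample chamber in the fruit-lab drawer

### The arm

A 6-joint arm with a two-finger parallel gripper is mounted at the origin on the work surface. World frame = base frame: x ahead of the robot, y to its left, z up, the work surface at z = 0. Lengths are in m, angles in degrees, forces in N, time in s.
With the tool pointing down it reaches from about 0.325 to 0.85 m from the base axis. Payload 15.5 kg.
Tool frame: the origin (TCP) lies between the finger pads; the fingertips stand r.nose_length ahead of it and the grasp point (between the pads) lies 2 mm behind it (r.nose_length is the distance from the TCP to the fingertips, in m); z points along the fingers, y is the direction in which the jaws open and shut (so a half turn about z gives the same grasp; the last joint's range is limited). The gripper opens to 91 mm and grips with 3 to 60 N. Pads are 32 mm wide; open, the fingers measure 118 mm over their backs; the gripper's body (76 mm by 178 mm) begins 60 mm behind the grasp point.
Start: joints at [-68.784, 28.281, 77.091, -0, 74.628, -5.472], TCP at [0.281, -0.558, 0.231] pointing down, gripper open.
Joint ranges: [-166.48, 166.48], [-47.26, 123.95], [12.59, 153.08], [-70.14, 250.14], [6.76, 159.57], [-176.63, 176.63]. Speed limits (degrees/s): [108.29, 108.29, 147.25, 172.46, 172.46, 172.46].

### API

Orientations are given as [roll, pitch, yaw] about the fixed x, y, z axes, in that order (R = Rz(yaw) Ry(pitch) Rx(roll)).
In Python, from plant import r gives the robot as it stands. Calls block until the motion is done:
- r.move_pose(position, orientation): joint-space move of the TCP to a pose.
- r.movel(position, v=0.15, attitude=None): straight line of the TCP; attitude=None keeps the orientation; v is the mean speed in m/s.
- r.move_joints(angles): joint-space move.
- r.gripper_open() and r.clamp(): open the fingers fully, or close them until they stop; the grip force is fixed at half the most.
- r.wait(seconds).
- r.solve_ik(position, orientation): joint angles nearest the present ones, or None.
- r.read_camera(name): name is "scene" or "top"; returns the picture (384x512x3 uint8, red, green, blue); there is no depth.
- r.camera_params(name): a dict with "vfov" (degrees; the focal length in pixels is half the picture's height over the tangent of half this angle, whatever the lens; pixels are square), "cx", "cy" (the principal point, pixels), "rvec" (rotation vector, rad) and "tvec" (3), from world to camera coordinates, as OpenCV has them. Camera axes: x right, y down, z forward; pixel columns grow to the right and rows downward; lengths in m; the calibration is good to about 2 mm. A picture is of the moment at which its call begins. camera_params takes no time and is no camera call.
A pose or a line that the arm cannot do raises r.MotionError and nothing moves.
- r.close_job(): hands the job in, once; it reports no verdict.
Readings, each from a call of its own:
- r.get_time(): time.
- r.get_joint_pos(): joint angles.
- r.get_dq(): joint speeds.
- r.get_tau(): joint torques, N m.
- r.get_tool_pos(): TCP position.
- r.get_tcp_rot(): TCP orientation.
- r.get_ft_force(): force on the tool from outside, world axes, zero at the start.
- r.get_ft_torque(): the same for the moment, N m.
- r.get_gripper_width(): finger opening in m.
Only numpy, scipy, OpenCV 4.12 (cv2) and the standard library are available. Lean on these libraries where they do the work, as an engineer would, in place of code of your own. Each camera call takes 0.05 s, during which the arm holds its last target.

### The job

The apple in the small clear-topped cabinet is ready for its gas test. Pull the sample drawer, which stands ajar, fully out by its bow handle, then turn the chamber's lock collar clockwise (seen from above) by pushing its orange fin until the fin points into the green locked band, and leave the drawer out. Do not shove or upset the other things on the bench.

Things in the scene. Friction and masses are not known exactly. Their poses are not given: they have to be found in the camera images.
- cabinet: Fixed white cabinet with a clear 6 mm top, 290 deep x 270 wide x 175 mm high, open at the front. Origin: middle of its front, at bench level; its x axis points from the front into the cabinet, y to its left side as seen by someone facing the front, z up. The drawer stands in the open front; it has a grey front panel 245 wide, 15 mm thick, its top edge at 164 mm height.
- drawer (a joint): Travel of the drawer (m), growing as it is pulled out: -0.06 fully shut (front panel level with the cabinet front), 0 with its front 60 mm out, 0.12 at its outer stop (180 mm out); it slides along the cabinet's -x. It starts ajar, at -0.025 to 0.02, slides stiffly (about 7 N plus 12 N per m/s) and stays where it is left. Its side and back walls are low (62 mm above the bench).
- drawer_handle (a point): Middle of the drawer's dark bow handle: a horizontal round bar 12 mm thick, 150 mm long across the drawer, centre line 145 mm above the bench and 55 mm in front of the front panel's face, with a leg to the panel at each end; 49 mm of free space between bar and panel, open above and below.
- collar_axis (a point): Point on the vertical turning axis of the lock collar, 112 mm above the bench, 125 mm behind the drawer front's outer face, in the middle of the drawer's width; moves with the drawer. The chamber under it is a clear tub with an apple in it and a white flange of 200 mm diameter, top 91 mm above the bench; it stands turned by up to 0.4 rad either way and does not turn when the collar is pushed. A brass port on the axis reaches 127 mm above the bench.
- collar (a joint): Angle of the black lock collar (ring 127 mm across, top at 112 mm) on the chamber, rad, growing clockwise seen from above: 0 at the red unlocked mark, 1.25 when the fin points at the middle of the green band; green band is 1.11 to 1.39; hard stop at 1.70, past the mark. Starts at 0 to 0.35. It turns stiffly (about 0.18 N m, about 3 N at the fin) and stays where it is left; it can be pushed back if turned too far.
- fin (a point): Middle of the collar's upright orange fin with a white line along its top: 40 mm long radially (45 to 85 mm from the axis), 12 mm thick, from the collar up to 160 mm above the bench; the point is 65 mm from the axis, 140 mm above the bench. In every start the fin's way to the green band lies on the side of the axis away from the cabinet (towards the drawer front), from the right to the left of someone facing the front.
- locked_mark (a point): Middle of the green locked band, painted on the white flange, 88 mm from the axis, 92 mm above the bench; it spans 0.14 rad to either side. The fin must point over it.
- apple_tray: Lilac moulded tray, 340 x 270 mm, 86 mm high with its twelve fixed apples, loose on the bench to the robot's left; origin under its middle. Bystander.
- red_apple: Loose red apple, 76 mm across, 75 mm high, near one side of the drawer's path; origin under its middle. Bystander.
- green_apple: Loose green apple, same size, near the drawer's path; origin under its middle. Bystander.
- rinse_bottle: White bottle, 60 mm across, 130 mm high, near the drawer's path or beside the cabinet; origin under its middle. Bystander.
- bowl: White bowl, 120 mm across, 50 mm high, on the right of the bench; origin under its middle. Bystander.
- knife: Kitchen knife, 250 mm long, lying on the white cutting board on the right; origin under its middle. Bystander.
- tester: Hand-held fruit firmness tester, steel barrel on a small cradle, 180 mm long, 48 mm high, lying on the left; origin under the barrel's handle end. Bystander.

How it is judged (in metres and radians):
On the way, in this order (a step that is already met when the one before it is completed fails the run):
1. the drawer is pulled out, to within 25 mm of its stop (value of joint drawer above 0.095 m), for 0.2 s.
2. the collar's fin points into the green locked band (value of joint collar between 1.11 and 1.39 rad), for 0.2 s.
At the end, for the whole second after the job is handed in: The drawer is still out to within 25 mm of its stop (joint drawer above 0.095 m), and the collar rests with its fin in the green band (joint collar 1.11 to 1.39 rad) (all of step 2 and value of joint drawer above 0.095 m and not (velocity of joint collar above 0.05 rad/s) and not (velocity of joint collar below -0.05 rad/s)); the robot touches nothing.
It fails at once if a bystander is shoved by more than 40 mm or tipped over (distance of any of apple_tray, red_apple, green_apple, rinse_bottle, bowl, knife, tester from where it was at the start of the episode above 0.04 m or angle between any of apple_tray, red_apple, green_apple, rinse_bottle, bowl, knife, tester's own z axis and vertical above 0.5 rad).
It also fails if it takes over 51 s, if anything falls off the work surface, if the arm or the gripper's body presses on something with over 40 N, if the wrist force passes 120 N, or if a joint passes its speed limit or range.

## Working session

There is one attempt and no reset: what is moved stays moved. The work goes in short steps, each a Python script; the robot and the scene stay as the last script left them, time stands still between calls to the robot, and variables do not carry over. Pictures are saved under pics/ and viewed, and the job is handed in when it is done.

```bash
mkdir -p pics; ls; python3 - <<'E'
from plant import r
import cv2
for n in ("scene","top"):
    im=r.read_camera(n); cv2.imwrite(f"pics/{n}0.png",im[:,:,::-1]); print(n,r.camera_params(n))
print(r.get_time(),r.nose_length,r.get_tool_pos(),r.get_tcp_rot())
E
```

```text
pics
scene {'vfov': 52.88592744525782, 'cx': 252.3792273953804, 'cy': 192.77446559282237, 'rvec': array([ 2.31048235,  1.29317536, -0.3405323 ]), 'tvec': array([-0.28804448, -0.35839532,  1.87230828])}
top {'vfov': 46.17964134939845, 'cx': 249.67812723552566, 'cy': 189.3551192095899, 'rvec': array([ 2.02869653, -2.20212017,  0.22384617]), 'tvec': array([0.0205502 , 0.547703  , 1.91471601])}
0.1 0.017 [ 0.28058927 -0.55809717  0.23039308] [-1.79934572e+02 -6.77731885e-03  2.66877295e+01]
```

View pics/scene0.png

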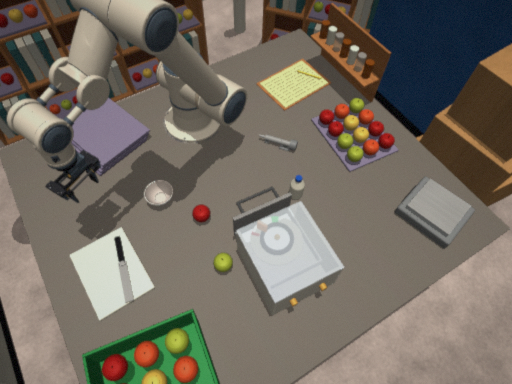

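View pics/top0.png

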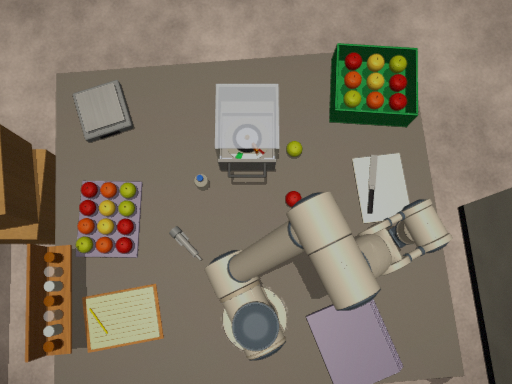

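The scene view shows the cabinet at about (285,250) with its handle at (258,200). The top view shows the cabinet at about (247,120), its handle bar at (248,180), the bottle at (201,181), the red apple at (293,199) and the green apple at (294,149). I'll enlarge both.

```bash
cat > h.py <<'E'
import numpy as np, cv2
def cam(r,n):
    p=r.camera_params(n); f=192/np.tan(np.radians(p['vfov'])/2)
    K=np.array([[f,0,p['cx']],[0,f,p['cy']],[0,0,1]]); R=cv2.Rodrigues(p['rvec'])[0]
    return K,R,np.array(p['tvec'])
def onplane(c,uv,z):
    K,R,t=c; d=R.T@np.linalg.solve(K,[uv[0],uv[1],1]); o=-R.T@t
    return o+d*(z-o[2])/d[2]
def proj(c,P):
    K,R,t=c; q=K@(R@np.asarray(P)+t); return q[:2]/q[2]
E
python3 - <<'E'
import cv2
a=cv2.imread('pics/scene0.png')[170:320,180:360]; b=cv2.imread('pics/top0.png')[70:215,170:330]
cv2.imwrite('pics/s0z.png',cv2.resize(a,None,fx=4,fy=4,interpolation=cv2.INTER_CUBIC)); cv2.imwrite('pics/t0z.png',cv2.resize(b,None,fx=4,fy=4,interpolation=cv2.INTER_CUBIC))
E
```

```text
(no output)
```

View pics/s0z.png

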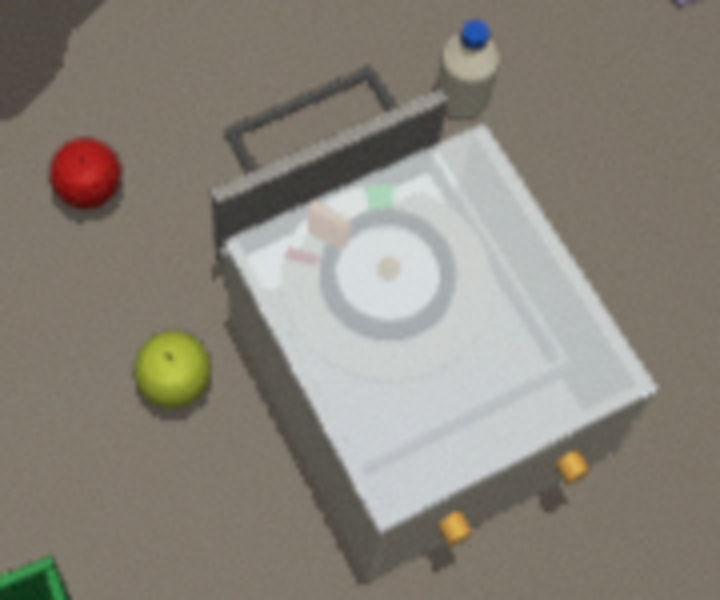

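View pics/t0z.png

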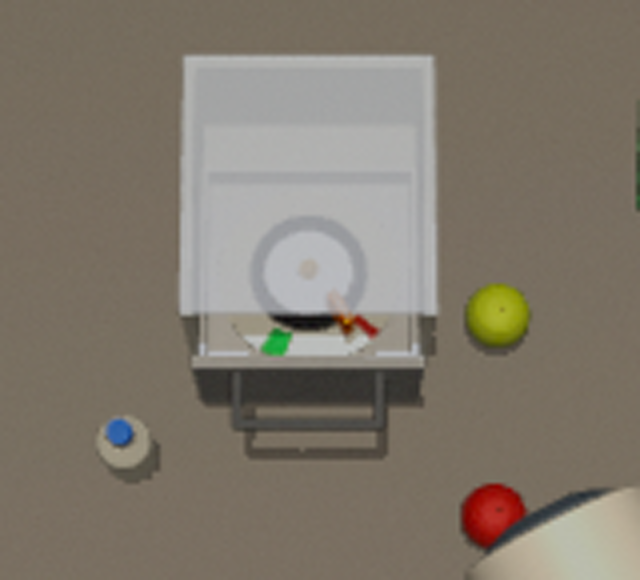

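```bash
cat > m0.py <<'E'
from plant import r
from h import *
T=cam(r,'top');S=cam(r,'scene')
t=lambda u,v:((u+.5)/4-.5+170,(v+.5)/4-.5+70)
s=lambda u,v:((u+.5)/4-.5+180,(v+.5)/4-.5+170)
for n,q,z in [('cabBL',(184,57),.175),('cabBR',(433,57),.175),('cabFL',(180,313),.175),('cabFR',(437,313),.175),('panL',(194,362),.164),('panR',(423,362),.164),('hL',(237,424),.145),('hR',(381,424),.145),('axis',(309,268),.127),('green',(277,342),.092),('red',(365,324),.092),('bottle top',(120,432),.13),('greenA',(498,318),.037),('redA',(494,517),.037)]:
    print('top',n,onplane(T,t(*q),z).round(3))
for n,q,z in [('cabBL',(655,390),.175),('cabBR',(382,530),.175),('cabFL',(485,128),.175),('cabFR',(226,246),.175),('panL',(447,97),.164),('panR',(213,195),.164),('hL',(369,72),.145),('hR',(232,134),.145),('axis',(388,268),.127),('green',(379,196),.092),('red',(302,256),.092),('bottle',(476,33),.13),('greenA',(173,370),.037),('redA',(86,174),.037)]:
    print('scene',n,onplane(S,s(*q),z).round(3))
E
python3 m0.py
```

```text
top cabBL [0.998 0.086 0.175]
top cabBR [ 0.976 -0.182  0.175]
top cabFL [0.712 0.109 0.175]
top cabFR [ 0.69  -0.159  0.175]
top panL [0.661 0.099 0.164]
top panR [ 0.641 -0.14   0.164]
top hL [0.595 0.059 0.145]
top hR [ 0.583 -0.091  0.145]
top axis [ 0.766 -0.03   0.127]
top green [0.696 0.011 0.092]
top red [ 0.708 -0.087  0.092]
top bottle top [0.6   0.184 0.13 ]
top greenA [ 0.719 -0.239  0.037]
top redA [ 0.493 -0.212  0.037]
scene cabBL [1.003 0.081 0.175]
scene cabBR [ 0.98  -0.183  0.175]
scene cabFL [0.719 0.105 0.175]
scene cabFR [ 0.697 -0.163  0.175]
scene panL [0.668 0.099 0.164]
scene panR [ 0.642 -0.144  0.164]
scene hL [0.596 0.058 0.145]
scene hR [ 0.586 -0.092  0.145]
scene axis [ 0.774 -0.036  0.127]
scene green [0.694 0.009 0.092]
scene red [ 0.709 -0.088  0.092]
scene bottle [0.606 0.18  0.13 ]
scene greenA [ 0.725 -0.241  0.037]
scene redA [ 0.496 -0.213  0.037]
```

Both views agree to within about 7 mm and match the given sizes: the bar is 150 mm long and the cabinet 268–270 mm wide. That puts the handle middle at (0.590, -0.017), the cabinet x axis at yaw -4.7°, and the drawer at about 0. I'll hook the bar with the inner finger, with the jaws open along the cabinet's x.

```bash
python3 - <<'E'
from plant import r
import numpy as np, cv2
ux=np.array([.9966,-.082,0]); mid=np.array([.590,-.0165,0])
P=mid-.021*ux
for yaw in (85.3,-94.7):
    print(yaw,r.solve_ik([P[0],P[1],.3],[180,0,yaw]))
q=[r.solve_ik([P[0],P[1],.3],[180,0,y]) for y in (85.3,-94.7)]
yaws=[(abs(np.array(a)-np.array(r.get_joint_pos())).max(),y) for a,y in zip(q,(85.3,-94.7)) if a is not None]
yaw=min(yaws)[1]
r.move_pose([P[0],P[1],.3],[180,0,yaw])
r.movel([P[0],P[1],.2],v=.15)
print(yaw,r.get_time(),r.get_tool_pos(),r.get_gripper_width())
for n in("scene","top"):
    cv2.imwrite(f"pics/{n}1.png",r.read_camera(n)[:,:,::-1])
a=cv2.imread('pics/scene1.png')[150:300,180:360]; b=cv2.imread('pics/top1.png')[100:250,170:330]
a=cv2.resize(a,None,fx=2.4,fy=2.4,interpolation=cv2.INTER_CUBIC);b=cv2.resize(b,(360,360),interpolation=cv2.INTER_CUBIC)
cv2.imwrite('pics/c1.png',np.hstack([a,b]))
E
```

```text
85.3 [-7.49725219 20.29025265 79.36564393  0.         80.34410342 -2.79725219]
-94.7 None
85.3 3.1333 [ 0.5695392  -0.0149848   0.20072398] 0.091041938695325
```

View pics/c1.png

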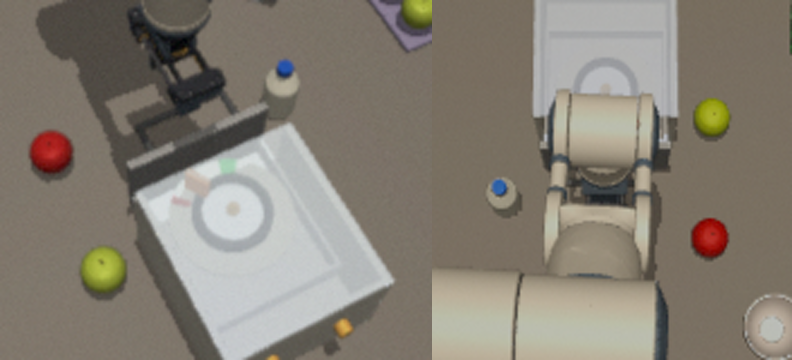

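The scene view shows the gripper straddling the bar, with the inner finger at about (205,85) in front of the panel. The bottle and apples are clear of it. I'll go down, check the force, then pull in stages.

```bash
python3 - <<'E'
from plant import r
import numpy as np, cv2
ux=np.array([.9966,-.082,0]); mid=np.array([.590,-.0165,0])
P=mid-.021*ux
r.movel([P[0],P[1],.132],v=.08); print(r.get_ft_force())
f=r.get_ft_force()
if np.linalg.norm(f)<15:
    for d in (.06,.10,.1475):
        Q=mid-d*ux; r.movel([Q[0],Q[1],.132],v=.08); print(d,r.get_tool_pos(),r.get_ft_force(),r.get_time())
    for n in("scene","top"):
        cv2.imwrite(f"pics/{n}2.png",r.read_camera(n)[:,:,::-1])
    a=cv2.imread('pics/scene2.png')[150:300,180:360]; b=cv2.imread('pics/top2.png')[100:250,170:330]
    cv2.imwrite('pics/s2z.png',cv2.resize(a,None,fx=4,fy=4,interpolation=cv2.INTER_CUBIC))
E
```

```text
[-0.0536132   0.25098238 -0.71435693]
0.06 [ 0.53009911 -0.01157077  0.13218029] [ 0.02768931 -0.39031424  0.23085351] 4.8667
0.1 [ 0.49036817 -0.00830207  0.13195031] [-0.24402029  0.58470997  0.60117371] 5.5167
0.1475 [ 0.44304893 -0.00438315  0.13193226] [ 0.28233655 -0.89290292 -0.32541833] 6.2583
```

View pics/s2z.png

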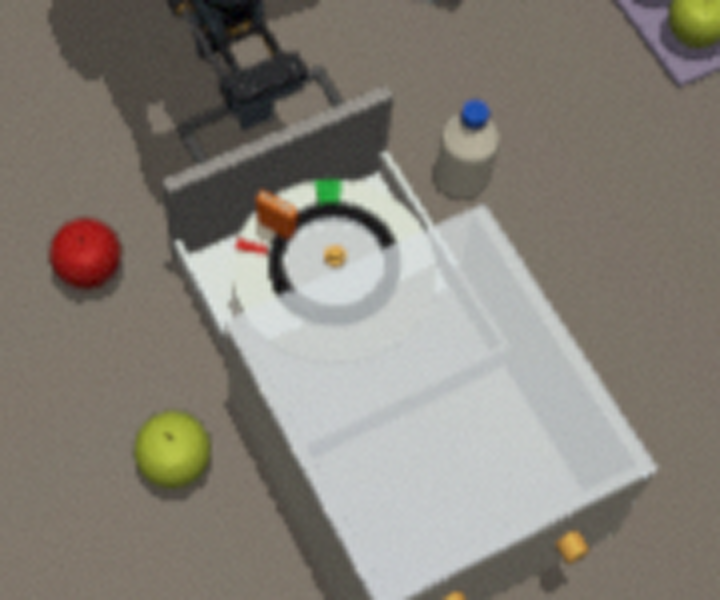

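The drawer has moved. The port is at about (335,256), the fin at (275,213), the green band at (328,190) and the panel's top corners at (390,92) and (165,185). I'll measure how far.

```bash
python3 - <<'E'
from plant import r
from h import *
S=cam(r,'scene')
s=lambda u,v:((u+.5)/4-.5+180,(v+.5)/4-.5+150)
R={}
for n,q,z in [('panL',(390,92),.164),('panR',(164,184),.164),('axis',(335,257),.127),('green',(328,190),.092),('red',(253,247),.092),('fin_out',(262,198),.16),('fin_in',(293,215),.16)]:
    R[n]=onplane(S,s(*q),z); print(n,R[n].round(4))
ux=np.array([.9966,-.082,0])
for n,o in(('panL',(.668,.099,.164)),('panR',(.642,-.144,.164)),('axis',(.774,-.036,.127))):
    print(n,(R[n]-o)@ux)
for n in('green','red','fin_out','fin_in'):
    d=R[n]-R['axis']; print(n,np.hypot(*d[:2]),np.degrees(np.arctan2(d[1],d[0])))
E
```

```text
panL [0.5582 0.1061 0.164 ]
panR [ 0.5342 -0.1353  0.164 ]
axis [ 0.6688 -0.0272  0.127 ]
green [0.5867 0.0184 0.092 ]
red [ 0.6029 -0.0789  0.092 ]
fin_out [ 0.5936 -0.0626  0.16  ]
fin_in [ 0.6246 -0.0473  0.16  ]
panL -0.10996022715556923
panR -0.10817158744710662
axis -0.10556325780989903
green 0.0939238448964229 150.96789103122453
red 0.08378931846364103 -141.83274234101643
fin_out 0.08313224291137856 -154.73288735210122
fin_in 0.048586288880972335 -155.56644939841146
```

The travel is 0.106–0.110, which matches the commanded 0.108. I'll pull 5 mm further for margin, unhook, lift and look again.

```bash
python3 - <<'E'
from plant import r
import numpy as np, cv2
ux=np.array([.9966,-.082,0]); mid=np.array([.590,-.0165,0])
Q=mid-.1525*ux; r.movel([Q[0],Q[1],.132],v=.03); print(r.get_ft_force())
r.wait(.3)
Q=mid-.134*ux; r.movel([Q[0],Q[1],.132],v=.08); print(r.get_ft_force())
r.movel([Q[0],Q[1],.25],v=.15)
r.clamp(); print(r.get_gripper_width())
Q=mid-.25*ux;
r.movel([Q[0],Q[1],.25],v=.2); print(r.get_time())
for n in("scene","top"):
    cv2.imwrite(f"pics/{n}3.png",r.read_camera(n)[:,:,::-1])
a=cv2.imread('pics/scene3.png')[150:300,180:360]; b=cv2.imread('pics/top3.png')[100:250,170:330]
cv2.imwrite('pics/s3z.png',cv2.resize(a,None,fx=4,fy=4,interpolation=cv2.INTER_CUBIC))
cv2.imwrite('pics/t3z.png',cv2.resize(b,None,fx=4,fy=4,interpolation=cv2.INTER_CUBIC))
E
```

```text
[ 2.76064943 -1.14182103 -0.43454216]
[ 0.2920304   0.10384365 -0.32599969]
0.00020135581407349054
10.3917
```

View pics/s3z.png

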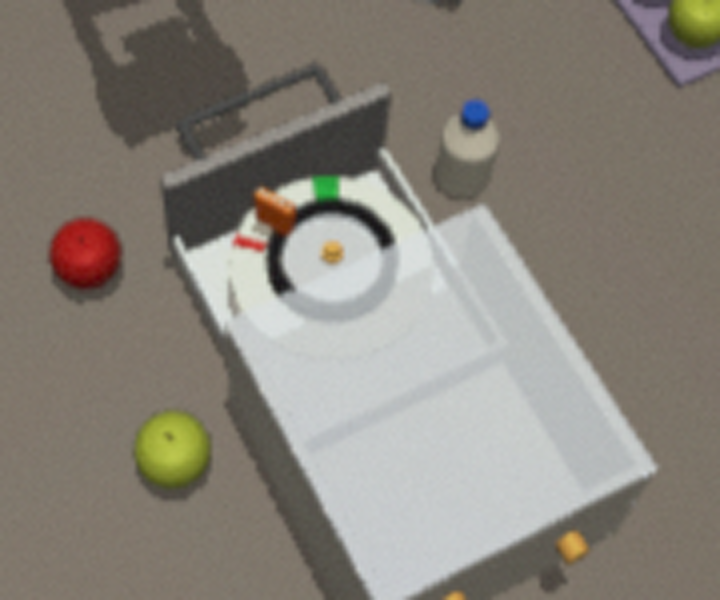

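View pics/t3z.png

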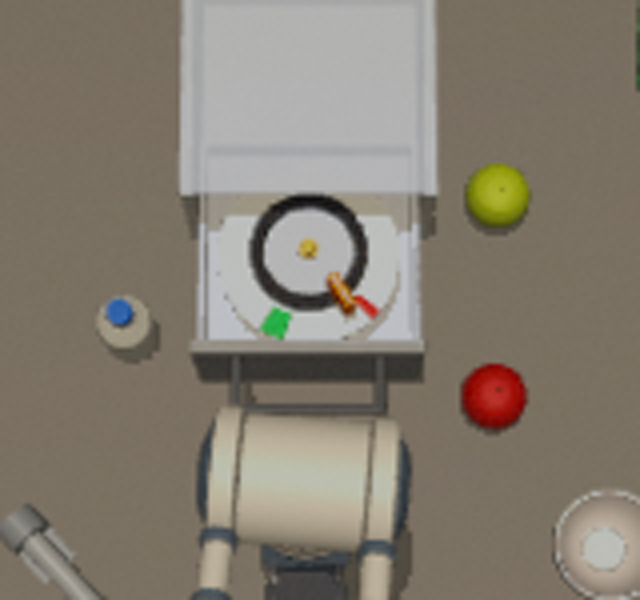

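The drawer stays out and nothing else has moved. The port, fin, and green and red marks are visible in both views, so I'll measure them with colour masks.

```bash
cat > meas.py <<'E'
from plant import r
from h import *
def meas(k):
    out={}
    for n,roi in(('scene',(150,300,180,360)),('top',(100,250,170,330))):
        C=cam(r,n); im=cv2.imread(f'pics/{n}{k}.png'); m=np.zeros(im.shape[:2],bool)
        ax0=np.array([.663,-.026,.127]); c0=proj(C,ax0)
        yy,xx=np.mgrid[:im.shape[0],:im.shape[1]]; d=np.hypot(xx-c0[0],yy-c0[1])
        h,s,v=cv2.split(cv2.cvtColor(im,cv2.COLOR_BGR2HSV).astype(int))
        masks={'port':(d<6)&(s>90)&(h>8)&(h<28),'green':(d<40)&(h>50)&(h<75)&(s>120),'fin':(d>6)&(d<40)&(h>=6)&(h<20)&(s>120),'red':(d<40)&((h<5)|(h>174))&(s>150)}
        for q,z in(('port',.127),('green',.092),('fin',.145),('red',.092)):
            mm=masks[q]
            if mm.sum()<3: continue
            w=s*mm; c=((xx*w).sum()/w.sum(),(yy*w).sum()/w.sum())
            out[n,q]=onplane(C,c,z); 
            dd=out[n,q]-out[n,'port']
            print(n,q,mm.sum(),np.round(c,1),out[n,q].round(4),np.hypot(*dd[:2]).round(4),np.degrees(np.arctan2(dd[1],dd[0])).round(1))
    return out
if __name__=='__main__':
    import sys; meas(sys.argv[1])
E
python3 meas.py 3
python3 - <<'E'
from plant import r
from h import *
T=cam(r,'top');S=cam(r,'scene')
t=lambda u,v:((u+.5)/4-.5+170,(v+.5)/4-.5+100)
s=lambda u,v:((u+.5)/4-.5+180,(v+.5)/4-.5+150)
A=onplane(T,t(309,251),.112);print('ringcentre top',A)
for a,b in((S,[s(259,190),s(291,210)]),(T,[t(352,306),t(331,276)])):
    p=[onplane(a,x,.16) for x in b]; d=p[0]-p[1]; print(p,np.hypot(*d[:2]),np.degrees(np.arctan2(d[1],d[0])))
print('bar',[onplane(S,s(*x),.145) for x in((318,70),(185,133))],[onplane(T,t(*x),.145) for x in((237,408),(381,408))])
E
```

```text
scene port 20 [262.7 212.7] [ 0.6633 -0.0267  0.127 ] 0.0 0.0
scene green 32 [260.9 196.5] [0.5829 0.0175 0.092 ] 0.0917 151.2
scene fin 74 [248.2 203. ] [ 0.6069 -0.057   0.145 ] 0.064 -151.7
scene red 9 [241.9 210.5] [ 0.5977 -0.0804  0.092 ] 0.0847 -140.7
top port 16 [246.7 161.7] [ 0.6541 -0.0203  0.127 ] 0.0 0.0
top green 33 [238.7 180.4] [0.5835 0.0201 0.092 ] 0.0813 150.2
top fin 37 [255.2 173.5] [ 0.5952 -0.0518  0.145 ] 0.0667 -151.9
top red 12 [261.2 176. ] [ 0.5946 -0.0781  0.092 ] 0.0829 -135.8
ringcentre top [ 0.65513962 -0.02114331  0.112     ]
[array([ 0.58465343, -0.06054379,  0.16      ]), array([ 0.61899956, -0.0460238 ,  0.16      ])] 0.03728923427151825 -157.08356289069638
[array([ 0.57948546, -0.06032464,  0.16      ]), array([ 0.61337784, -0.04120009,  0.16      ])] 0.038915825751104825 -150.56513215624426
bar [array([0.48845555, 0.06682849, 0.145     ]), array([ 0.48403375, -0.08480572,  0.145     ])] [array([0.4844473, 0.0673485, 0.145    ]), array([ 0.47220079, -0.08158468,  0.145     ])]
```

The measurements agree:
- **Axis:** (0.658, -0.023), averaged over the two views. The pull distance predicts (0.657, -0.022).
- **Green band:** at 150.7°, radius about 86 mm.
- **Fin:** at about 207°, radius about 65 mm.
- **Red mark:** at about 222°, so the band-to-mark gap is 71° (1.25 rad expected).

I'll come in behind the fin and push along an arc, stopping a little short of the band's middle.

```bash
cat > push.py <<'E'
import numpy as np
A=np.array([.658,-.0232])
def P(phi,off,z):
    a=np.radians(phi); p=A+.065*np.array([np.cos(a),np.sin(a)])+off*np.array([-np.sin(a),np.cos(a)])
    return [p[0],p[1],z]
def att(phi): return [180,0,phi-180]
E
python3 - <<'E'
from plant import r
from push import *
import cv2
r.move_pose(P(207,.034,.25),att(207))
r.movel(P(207,.034,.18),v=.15)
r.movel(P(207,.034,.144),v=.06); print(r.get_tool_pos(),r.get_tcp_rot(),r.get_ft_force(),r.get_time())
r.movel(P(207,.0195,.144),v=.04); print(r.get_ft_force())
cv2.imwrite("pics/scene4.png",r.read_camera("scene")[:,:,::-1])
a=cv2.imread('pics/scene4.png')[150:300,180:360]
cv2.imwrite('pics/s4z.png',cv2.resize(a,None,fx=4,fy=4,interpolation=cv2.INTER_CUBIC))
E
```

```text
[ 0.61564269 -0.08305442  0.14406545] [ 1.79996207e+02 -2.97363535e-03  2.69974145e+01] [ 0.17959557 -0.16126407  0.93096753] 12.9667
[0.32832747 0.39272326 0.11484586]
```

View pics/s4z.png

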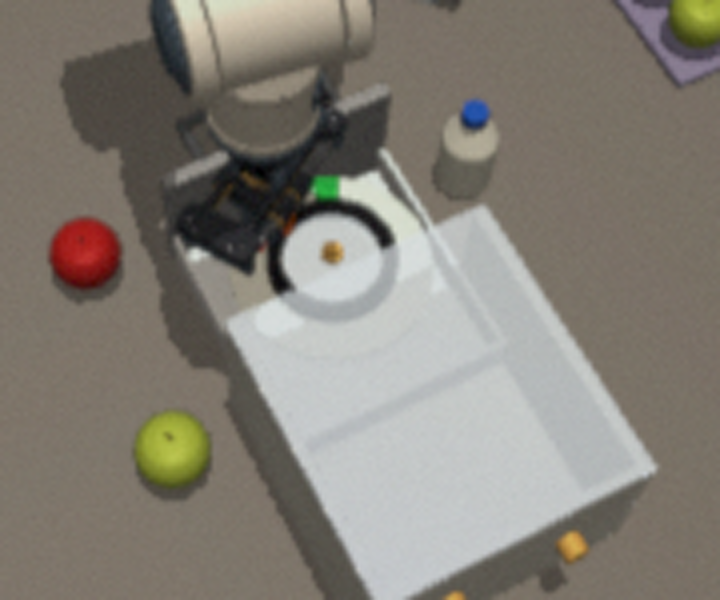

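The fingers stand just behind the fin, with an orange sliver at (291,222), and the force is near zero. Next I'll push along the arc while watching the force.

```bash
python3 - <<'E'
from plant import r
from push import *
import cv2
for phi in np.arange(201,152,-6).tolist()+[153.5]:
    r.movel(P(phi,.0195,.144),v=.05,attitude=att(phi)); f=r.get_ft_force(); print(phi,f.round(1) if hasattr(f,'round') else f)
    if np.linalg.norm(f)>25: break
print(r.get_time())
cv2.imwrite("pics/scene5.png",r.read_camera("scene")[:,:,::-1])
a=cv2.imread('pics/scene5.png')[150:300,180:360]
cv2.imwrite('pics/s5z.png',cv2.resize(a,None,fx=4,fy=4,interpolation=cv2.INTER_CUBIC))
E
```

```text
201 [1.  0.  0.2]
195 [-0.6  0.6  0.8]
189 [-0.2  0.2 -0.5]
183 [-0.3  0.3 -0.7]
177 [-0.2  0.1 -0.1]
171 [-0.1  0.3  0.2]
165 [ 0.5  0.8 -0. ]
159 [ 0.2 -0.5  0.2]
153 [-0.2  0.2 -0.1]
153.5 [-0.  0. -1.]
16.4
```

View pics/s5z.png

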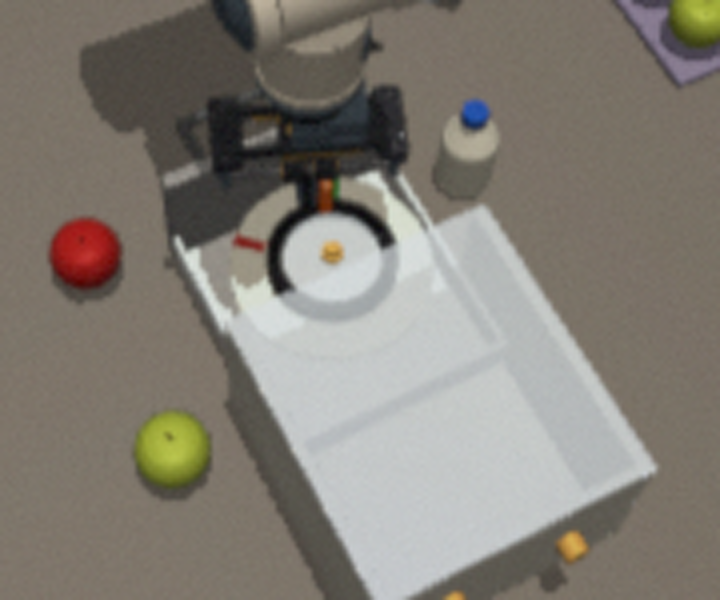

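The fin, now at (326,195), has reached the green band, and the port is still at (332,252). I'll back off, lift clear and measure.

```bash
python3 - <<'E'
from plant import r
from push import *
import cv2
r.movel(P(153.5,.033,.144),v=.06)
r.movel(P(153.5,.033,.25),v=.15)
r.movel([.36,-.0,.28],v=.2); print(r.get_time(),r.get_tool_pos())
for n in("scene","top"):
    cv2.imwrite(f"pics/{n}6.png",r.read_camera(n)[:,:,::-1])
a=cv2.imread('pics/scene6.png')[150:300,180:360]; b=cv2.imread('pics/top6.png')[100:250,170:330]
cv2.imwrite('pics/s6z.png',cv2.resize(a,None,fx=4,fy=4,interpolation=cv2.INTER_CUBIC))
cv2.imwrite('pics/t6z.png',cv2.resize(b,None,fx=4,fy=4,interpolation=cv2.INTER_CUBIC))
E
python3 meas.py 6
```

```text
18.975 [ 3.60873156e-01 -1.32041174e-04  2.79917378e-01]
scene port 20 [262.7 212.7] [ 0.6633 -0.0267  0.127 ] 0.0 0.0
scene fin 51 [260.7 196. ] [6.054e-01 1.000e-04 1.450e-01] 0.0637 155.2
scene red 9 [241.9 210.5] [ 0.5977 -0.0804  0.092 ] 0.0847 -140.7
top port 16 [246.7 161.7] [ 0.6541 -0.0203  0.127 ] 0.0 0.0
top green 23 [238.2 181.2] [0.58   0.0226 0.092 ] 0.0856 149.9
top fin 29 [241.5 174.5] [0.5955 0.0063 0.145 ] 0.0644 155.6
top red 13 [261.1 176. ] [ 0.5949 -0.0776  0.092 ] 0.0824 -135.9
```

View pics/s6z.png

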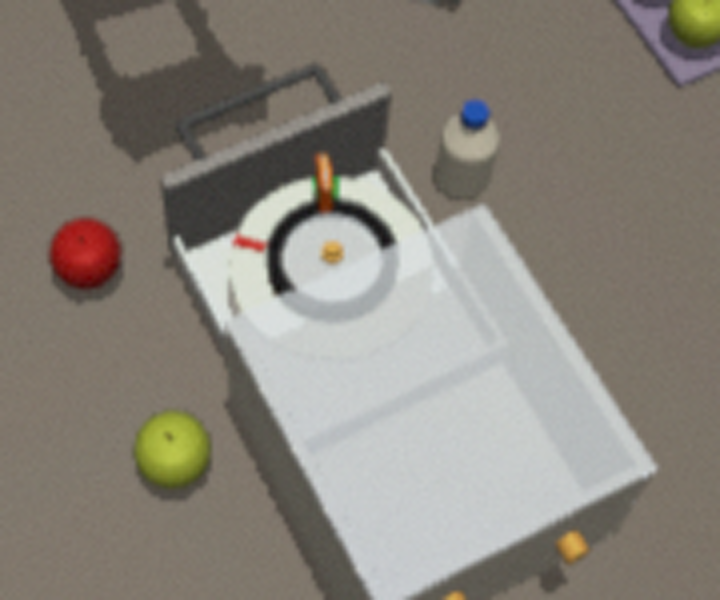

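View pics/t6z.png

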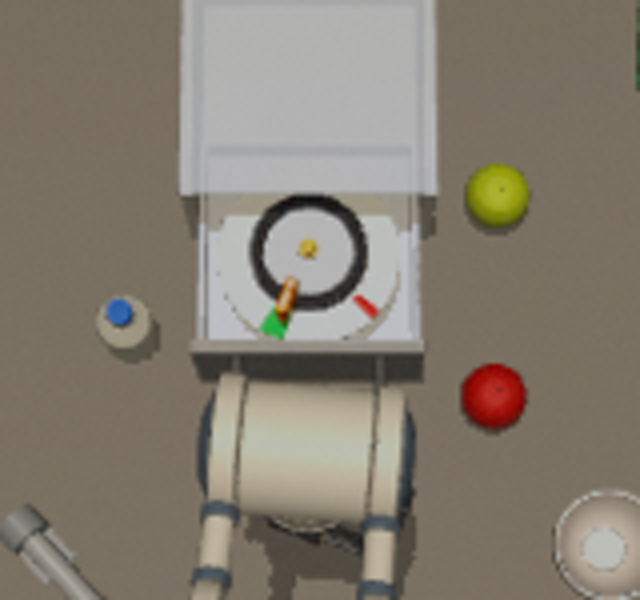

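Both views put the fin at 155.4° and the band's middle at about 150.5°, so the collar is at about 1.16–1.17. That is inside the band but near its edge. I'll nudge it about 4.5° further.

```bash
python3 - <<'E'
from plant import r
from push import *
import cv2
r.movel(P(153.5,.033,.25),v=.2)
r.movel(P(153.5,.033,.144),v=.1); print(r.get_ft_force())
for phi in (153.5,151,148.3):
    r.movel(P(phi,.0195,.144),v=.04,attitude=att(phi))
print(r.get_ft_force())
r.movel(P(148.3,.033,.144),v=.06)
r.movel(P(148.3,.033,.25),v=.15)
r.movel([.36,-.0,.28],v=.2); print(r.get_time(),r.get_tool_pos())
for n in("scene","top"):
    cv2.imwrite(f"pics/{n}7.png",r.read_camera(n)[:,:,::-1])
a=cv2.imread('pics/scene7.png')[150:300,180:360]; b=cv2.imread('pics/top7.png')[100:250,170:330]
a=cv2.resize(a,None,fx=2.4,fy=2.4,interpolation=cv2.INTER_CUBIC);b=cv2.resize(b,(384,360),interpolation=cv2.INTER_CUBIC)
cv2.imwrite('pics/c7.png',np.hstack([a,b])[:, :800])
E
python3 meas.py 7
```

```text
[0.19120759 0.82351183 0.69282981]
[-0.33138101 -0.47641724 -0.09213252]
25.0917 [ 3.60848604e-01 -1.40030326e-04  2.79907556e-01]
scene port 20 [262.7 212.7] [ 0.6633 -0.0267  0.127 ] 0.0 0.0
scene green 7 [258.9 196.1] [0.5771 0.0115 0.092 ] 0.0943 156.1
scene fin 49 [261.9 195.9] [0.6077 0.0043 0.145 ] 0.0636 150.8
scene red 9 [241.9 210.5] [ 0.5977 -0.0804  0.092 ] 0.0847 -140.7
top port 16 [246.7 161.7] [ 0.6541 -0.0203  0.127 ] 0.0 0.0
top green 25 [238.7 181.1] [0.5804 0.0206 0.092 ] 0.0843 151.0
top fin 28 [240.2 174.3] [0.5968 0.0113 0.145 ] 0.0654 151.1
top red 13 [261.1 176. ] [ 0.5949 -0.0776  0.092 ] 0.0824 -135.9
```

View pics/c7.png

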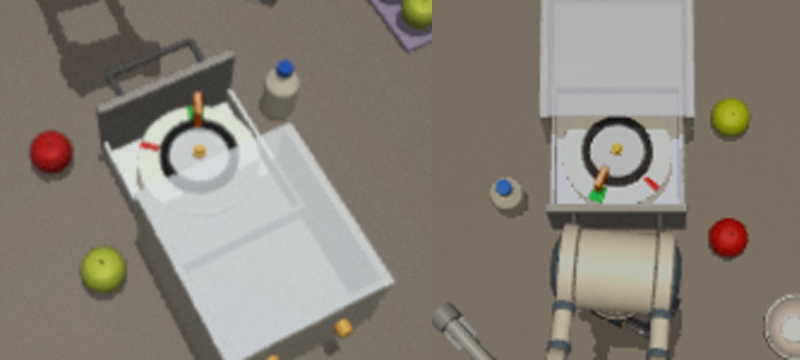

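The fin now points at 151° in both views, against about 150.7° for the band's middle. The port hasn't moved, so the drawer stayed out. The gripper is clear, and the bottle and apples are where they were. I'm handing the job in.

```bash
python3 -c "
from plant import r
print(r.get_ft_force(),r.get_time()); r.close_job()"
```

```text
[0.0655593  0.47796173 1.07652425] 25.1917
the job is handed in; nothing more can be done
```

I pulled the drawer out by hooking its bow handle with one finger, then pushed the orange fin clockwise with the closed fingers until it pointed into the green band. I handed the job in at 25.2 s of the 51 s allowed; no verdict is reported.

- **Drawer:** its travel is about 0.11 m by camera and by how far the arm pulled, against the 0.095 m needed. The port sat at the same pixels before and after the fin pushes, so the drawer stayed out.
- **Collar:** the first push left it at about 1.16–1.17 rad, near the edge of the band, so I nudged it on. The fin then read 150.8° and 151.1° in the two views, against about 150.7° for the middle of the band. That puts the collar at about 1.25 rad.
- **Bystanders:** the bottle and both loose apples look unmoved in the last pictures. I did not measure the other bystanders. The arm never worked near them.
- **Robot:** it stands clear of everything. The wrist force read near zero at the end and no more than about 3 N at any check.

**Disagreements:** the two views differed by up to 9 mm on the axis position, so I used their mean, which matched what the pull distance predicts. In the last scene picture the fin hides most of the green band. Its reading there (156°) is unreliable, and I used the earlier unobstructed reading instead.

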